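# Make up two decorators' kits in a pottery painting studio

### The job

Make up the two decorators' kits from the stock in the middle of the bench. The two-pocket tray gets the flat jar in one pocket and the vase in the other; the three-pocket tray gets the bowl in its middle pocket with the shaker standing inside the bowl, and the tall jar in either end pocket. Set everything down gently and upright on the tray floor, knock nothing over, and leave the water pot and the brush rest where they are.

Things in the scene. Friction and masses are not known exactly. Their poses are not given: they have to be found in the camera images.
- tall_jar: Loose slim round pigment jar of amber glass with a black lid, 42 mm diameter, 84 mm high in all (lid 40 mm diameter, the top 16 mm). About 0.16 kg. Origin at the centre of its underside, z up along its axis. For the three-pocket tray.
- flat_jar: Loose wide, low round pigment jar of amber glass with a black lid, 60 mm diameter, 40 mm high in all (lid 58 mm diameter, the top 12 mm). About 0.18 kg. Origin at the centre of its underside, z up along its axis. For the two-pocket tray.
- vase: Loose white ceramic bud vase: round belly 56 mm diameter at 34 mm height, foot 40 mm diameter, straight round neck 24 mm diameter from 70 to 92 mm height, small lip 28 mm diameter at the top, 96 mm high in all. About 0.16 kg. Origin at the centre of its underside, z up along its axis. For the two-pocket tray.
- bowl: Loose small white ceramic bowl, open at the top, straight-sided: 62 mm outer and 54 mm inner diameter (wall 4 mm), 36 mm high, on a foot 48 mm across and about 6 mm high; inside floor 10 mm above its underside. About 0.12 kg. Origin at the centre of its underside, z up along its axis. For the middle pocket of the three-pocket tray.
- shaker: Loose white ceramic shaker, a round straight-sided post with a closed domed top: 36 mm diameter up to 56 mm height, 72 mm high in all. About 0.10 kg. Origin at the centre of its underside, z up along its axis. It is to stand on the inside floor of the bowl.
- two_tray: Fixed shallow plywood tray, two pockets in a row along its x; 179 mm (x) by 96 mm (y), left or right of the stock, x roughly away from the robot. Origin: centre of its underside on the table, z up. Floor 5 mm thick; rim and dividers 5 mm thick, tops 12 mm above the table. Pockets 82 mm (x) by 86 mm (y) inside, centres at x = -43.5 and +43.5 mm, y = 0.
- three_tray: Fixed shallow plywood tray, three pockets in a row along its x; 266 mm (x) by 96 mm (y), left or right of the stock, x roughly away from the robot. Origin: centre of its underside on the table, z up. Floor 5 mm thick; rim and dividers 5 mm thick, tops 12 mm above the table. Pockets 82 mm (x) by 86 mm (y) inside, centres at x = -87, 0 and +87 mm, y = 0.
- water_pot: Loose blue ceramic cup without handle, open at the top, 68 mm diameter at the rim, 55 mm high, 0.35 kg. Stands among the stock; leave it alone. Origin at the centre of its underside.
- brush_rest: Loose white ceramic brush rest, a low notched bar 70 mm long (its x), 32 mm wide, 22 mm high, 0.25 kg. Lies among the stock; leave it alone. Origin at the centre of its underside.
Not all that is in view belongs to the job. Leave any green or yellow look-alike of the bowl alone.

How it is judged:
By the outcome, as a careful person would: the job done as asked, in the order asked, and still so for the second after the job is handed in, with the robot touching nothing.
It also fails if it takes over 136 s, if anything falls off the work surface, if the arm or the gripper's body presses on something with over 40 N, if the wrist force passes 120 N, or if a joint passes its speed limit or range.

### The arm

A 7-joint arm with a two-finger parallel gripper is mounted at the origin on the work surface. World frame = base frame: x ahead of the robot, y to its left, z up, the work surface at z = 0. Lengths are in m, angles in rad, forces in N, time in s.
With the tool pointing down it reaches from about 0.4 to 0.85 m from the base axis. Payload 4.5 kg.
Tool frame: the origin (TCP) lies midway between the tips of the shut fingers; the grasp point (between the pads) lies 19 mm behind it; z points along the fingers, y is the line along which they close (so a half turn about z gives the same grasp; the last joint's range is limited). The gripper opens to 88 mm and grips with 3 to 60 N. Pads are 18 mm wide; open, the fingers measure 123 mm over their backs; the gripper's body (75 mm by 187 mm) begins 45 mm behind the grasp point.
Start: joints at [1.162, 0.689, -0.195, 1.565, 0.157, 0.902, -0.215], TCP at [0.268, -0.565, 0.239] pointing down, gripper open.
Joint ranges: [-3.01, 3.01], [-0.46, 2.08], [-1.47, 1.51], [0.13, 2.56], [-1, 4.14], [0.04, 2.09], [-2.66, 2.66]. Speed limits (rad/s): [2.57, 2.57, 3.14, 3.14, 3.14, 3.14, 3.14].

### API

Orientations are given as a unit quaternion [x, y, z, w].
In Python, from plant import * gives the robot as it stands.
- The arm moves only by the tool send_rows, never from a script. Its argument "targets" is a list of rows, each a list of 2 entries, a list of its own where there are three numbers: the shift along the tool's x, y, z in units of 0.3 m (1.0 is 0.3 m), then the turn, a rotation vector about the tool's x, y, z in units of pi rad (1.0 is pi rad). A call has 1 to 12 rows; each row is the pose to reach, as a shift and turn from the pose commanded when the call began, along the tool's axes at that moment, turning the shorter way round; what a row does not reach only later rows make up. A row lasts 1/8 s, in which the tool goes at most 62.5 mm and 10.7 degrees, less where a joint would pass 70% of its speed; a pose out of reach is approached as far as the arm can. A call with a number of a shift or a turn outside -1 to 1 is refused whole. A call with a gripper value outside its range is refused whole. "fingers" is the opening, from 0 (shut) to 1 (fully open), set as the call begins (left out, the last holds). The fingers move at their own pace and stop on an object; "newtons" is the grip in N (left out, the last holds). Time passes only in rows, so rows that repeat a pose let the fingers close. It gives the time, the measured TCP pose, the force, the opening and the grip force at its end, in the units of the state.
- get_state(): the state, without advancing time (a new reading comes with each control period).
- snapshot(name): name is "scene" or "top"; returns a dict with "img" (400x640x3 uint8, blue, green, red), "fx", "fy", "cx", "cy" (pixels), "cam_to_world" (4x4, takes a point from camera to world coordinates). Camera axes: x right, y down, z forward; pixel columns grow to the right and rows downward; lengths in m; the calibration is good to about 2 mm. A picture is of the moment at which its call begins. There is no depth.
- finish_job(): hands the job in; it is judged then, once.
The state is a dict: "clock": time; "q": joint angles; "qd": joint speeds; "joint_torque": joint torques, N m; "tool_pos": TCP position; "eef_rot": TCP orientation; "contact_force": force on the tool from outside, world axes, zero at the start; "moment": the same for the moment, N m; "opening": opening from 0.0 (shut) to 1.0 (fully open); "finger_force": force on a finger pad.
Only numpy, scipy, OpenCV 4.12 (cv2) and the standard library are available. Lean on these libraries where they do the work, as an engineer would, in place of code of your own. Each camera call takes 0.05 s, during which the arm holds its last target. There are 200 camera calls.

## Working session

There is one attempt and no reset: what is moved stays moved. The work goes in short steps, Python scripts to look and compute and a tool call to move; the robot and the scene stay as the last step left them, time stands still between calls to the robot, and variables do not carry over. Pictures are saved under pics/ and viewed, at most 14 in all, crops included, and the job is handed in when it is done.

Besides the shell and the picture viewer there is one more tool, called after "Call:" by a JSON object that holds its "api" and its "payload", one argument or row to a line. send_rows: Moves the arm, as the interface text tells. Its arguments: {"type":"object","properties":{"targets":{"type":"array"},"fingers":{"type":"number"},"newtons":{"type":"number"}},"required":["targets"]}

```bash
ls; mkdir -p pics
python3 - <<'E'
from plant import *
import cv2,numpy as np
print(get_state())
for n in("scene","top"):
    s=snapshot(n);cv2.imwrite(f"pics/{n}0.png",s["img"]);print(n,s["fx"],s["fy"],s["cx"],s["cy"],np.round(s["cam_to_world"],4).tolist())
    np.savez(f"{n}0.npz",**s)
E
```

```text
pics
{'clock': 0.0, 'q': array([ 1.16178246,  0.68996422, -0.19452618,  1.56634853,  0.15732016,
        0.90249952, -0.21511461]), 'qd': array([-4.59993964e-04, -1.22044420e-03,  1.38689478e-03, -6.97417273e-04,
        9.00181266e-04,  9.33224893e-05,  3.94649144e-04]), 'joint_torque': array([-6.47214874e-04, -5.27564228e+01, -1.26708124e+00, -1.53428292e+01,
       -5.26438805e-02,  6.60439662e-03,  2.01096427e-04]), 'tool_pos': array([ 0.2674866 , -0.56416622,  0.23792149]), 'eef_rot': array([ 9.75578911e-01,  2.19647346e-01, -2.69523520e-04, -8.71725510e-04]), 'contact_force': array([-0.35289462,  0.9205667 , -0.00171939]), 'moment': array([-0.03476201,  0.00504481, -0.00636472]), 'finger_force': 0.0, 'opening': 1.0008746342790433}
scene 448.1186537842742 448.1186537842742 321.80358417673966 202.7036679131175 [[-0.5561, 0.6582, -0.5075, 1.0405], [0.831, 0.4289, -0.3543, 0.3471], [-0.0155, -0.6188, -0.7854, 0.8011], [0.0, 0.0, 0.0, 1.0]]
top 476.34336539361635 476.34336539361635 318.2860289168829 199.92282235566447 [[0.0125, -0.9859, 0.1671, 0.3388], [-0.9999, -0.0117, 0.0055, -0.0012], [-0.0035, -0.1672, -0.9859, 1.1859], [0.0, 0.0, 0.0, 1.0]]
```

View pics/scene0.png

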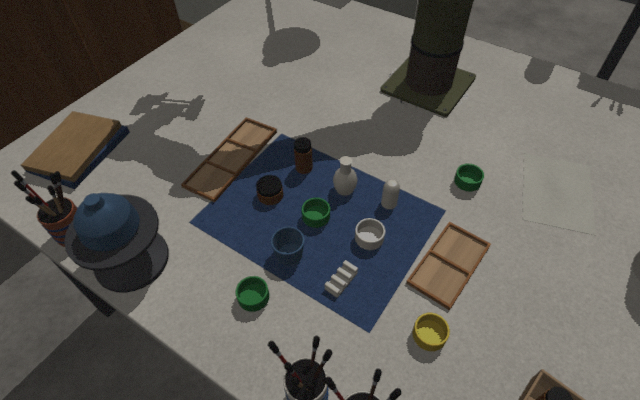

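View pics/top0.png

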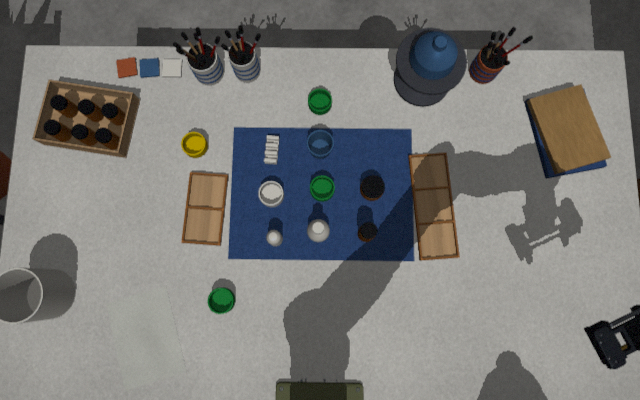

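The scene view shows the three-pocket tray around (230,158), the two-pocket tray around (450,264), and the stock on the blue mat. In the top view, the stock is bowl (271,193), shaker (274,238), vase (318,231), flat jar (372,187) and tall jar (367,231). The trays are at (433,205) and (205,208).

Run:
```python
import cv2,numpy as np
for n,(x0,y0,w,h,s) in {"scene":(180,112,320,200,2.5),"top":(180,120,290,150,2.75)}.items():
    im=np.load(n+"0.npz")["img"][y0:y0+h,x0:x0+w]
    im=np.clip((im/255.)**0.6*255,0,255).astype(np.uint8)
    cv2.imwrite(f"pics/{n}c.png",cv2.resize(im,None,fx=s,fy=s,interpolation=cv2.INTER_CUBIC))
```

```text
(no output)
```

View pics/scenec.png

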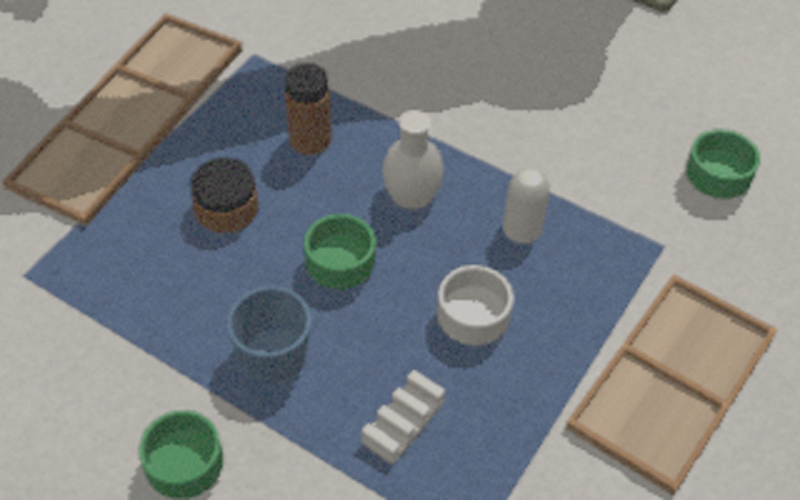

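View pics/topc.png

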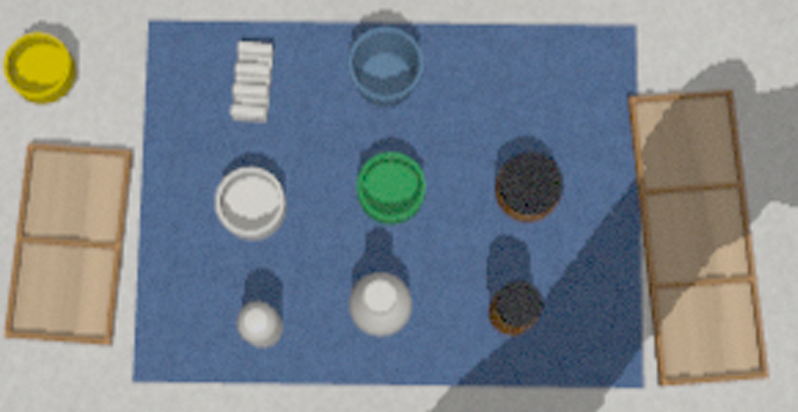

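The crops give these rough centres, in crop pixels. Scene crop:
- bowl rim: (475,296)
- shaker top: (530,172)
- vase lip: (414,119)
- tall lid: (307,82)
- flat lid: (223,185)

Top crop:
- bowl: (250,203)
- shaker: (260,325)
- vase lip: (380,296)
- flat lid: (529,186)
- tall lid: (516,306)

Next I'll refine these with masks and triangulate.

```bash
cat > h.py <<'E'
import cv2,numpy as np
def ray(S,u,v):
    M=S["cam_to_world"];d=M[:3,:3]@np.array([(u-S["cx"])/S["fx"],(v-S["cy"])/S["fy"],1.]);return M[:3,3],d/np.linalg.norm(d)
def onz(S,u,v,z):
    o,d=ray(S,u,v);return o+d*(z-o[2])/d[2]
def tri(A,a,B,b):
    o1,d1=ray(A,*a);o2,d2=ray(B,*b);t=np.linalg.lstsq(np.c_[d1,-d2],o2-o1,rcond=None)[0]
    p,q=o1+t[0]*d1,o2+t[1]*d2;return (p+q)/2,np.linalg.norm(p-q)
def comp(m,u,v,r=4):
    n,l,st,c=cv2.connectedComponentsWithStats(m.astype(np.uint8));w=l[int(v)-r:int(v)+r+1,int(u)-r:int(u)+r+1].ravel();w=w[w>0]
    if not len(w):return None
    k=np.bincount(w).argmax();return l==k,st[k],c[k]
def rimc(S,st):  # bbox -> centre of the top circle
    x,y,w,h,_=st;u=x+(w-1)/2;o,d=ray(S,u,y+w/2);return u,y-.5+w/2*abs(d[2])
E
python3 - <<'E'
from h import *
S=dict(np.load("scene0.npz"));T=dict(np.load("top0.npz"))
def masks(s):
    h=cv2.cvtColor(cv2.GaussianBlur(s["img"],(3,3),0),cv2.COLOR_BGR2HSV).astype(int);H,s_,V=h[...,0],h[...,1],h[...,2]
    return dict(white=(s_<80)&(V>85),black=(V<48)&(s_<140),wood=(H>4)&(H<24)&(s_>50),white2=(s_<70)&(V>165))
mS,mT=masks(S),masks(T)
oc=lambda c,s,x,y:((c[0]+.5)/s-.5+x,(c[1]+.5)/s-.5+y)
P={"bowl":("white",(475,272),(222,203)),"shaker":("white",(530,190),(260,325)),"vase":("white",(414,160),(380,300)),"flat":("black",(223,185),(529,186)),"tall":("black",(307,82),(516,306))}
hand={"bowl":((475,296),(250,203)),"shaker":((530,172),(260,325)),"vase":((414,119),(380,296)),"flat":((223,183),(529,185)),"tall":((307,80),(517,304))}
for k,(m,a,b) in P.items():
    a=oc(a,2.5,180,112);b=oc(b,2.75,180,120)
    A=comp(mS[m],*a);B=comp(mT[m],*b)
    if A and B:
        ra,rb=rimc(S,A[1]),rimc(T,B[1]);p,e=tri(S,ra,T,rb);print(k,A[1],B[1],np.round(ra,1),np.round(rb,1),np.round(p,4),round(e,4))
    else: print(k,A and A[1],B and B[1], S["img"][int(a[1]),int(a[0])],T["img"][int(b[1]),int(b[0])])
    ha,hb=hand[k];p,e=tri(S,oc(ha,2.5,180,112),T,oc(hb,2.75,180,120));print("  hand",np.round(p,4),round(e,4))
for k,a,b in(("three",(107,90),(697,190)),("two",(640,352),(70,241))):
    for s,m,c in((T,mT,oc(b,2.75,180,120)),(S,mS,oc(a,2.5,180,112))):
        C=comp(m["wood"],*c,12)
        if C is None: print(k,None);continue
        q=cv2.findContours(C[0].astype(np.uint8),cv2.RETR_EXTERNAL,cv2.CHAIN_APPROX_NONE)[0][0].reshape(-1,2)
        w=np.array([onz(s,*x,.012)[:2] for x in q])*1000
        (cx,cy),wh,an=cv2.minAreaRect(w.astype(np.float32));print(k,C[1],np.round([cx,cy,*wh,an],1))
E
```

```text
bowl [354 217  32  26 488] [258 180  26  28 563] [369.5 229.7] [270.5 192.2] [0.5512 0.1235 0.0356] 0.0014
  hand [0.549  0.1234 0.0311] 0.0008
shaker [    63      0    577    400 104342] [266 231  17  16 193] [351.  255.4] [274.  238.9] [ 0.4789  0.0957 -0.1896] 0.0874
  hand [0.4359 0.1084 0.0701] 0.0027
vase [    63      0    577    400 104342] [307 221  23  22 378] [351.  255.4] [318.  231.9] [ 0.4762  0.0236 -0.2521] 0.0377
  hand [0.4592 0.0055 0.0977] 0.0009
flat [255 175  28  36 668] [360 174  24  24 451] [268.5 185.1] [371.5 185.2] [ 0.5714 -0.1249  0.0387] 0.0001
  hand [ 0.5679 -0.1268  0.0348] 0.0003
tall [ 261  138   69   49 1300] [358 222  20  21 278] [295. 163.] [367.5 231.4] [ 0.4637 -0.1229  0.0147] 0.0138
  hand [ 0.4559 -0.1108  0.0801] 0.0002
three [ 409  152   51  109 4221] [ 528.7 -280.9  268.5   99.6    5.1]
three [ 181  117   96   85 3383] [ 530.2 -276.9  274.7  105.     5.3]
two [ 181  172   47   74 2847] [514.8 288.9  99.  181.8  86.5]
two [ 407  222   84   88 3935] [517.6 291.5  98.4 187.   86.4]
```

Call:
{"api": "send_rows", "payload": {
  "targets": [
    [[0.08,-0.045,0],[0,0,0.02]],
    [[0.17,-0.1,0],[0,0,0.04]],
    [[0.27,-0.155,0],[0,0,0.06]],
    [[0.37,-0.215,0],[0,0,0.08]],
    [[0.47,-0.275,0],[0,0,0.1]],
    [[0.57,-0.33,0],[0,0,0.12]],
    [[0.66,-0.385,0],[0,0,0.141]],
    [[0.73,-0.425,0],[0,0,0.141]],
    [[0.77,-0.445,0],[0,0,0.141]],
    [[0.77,-0.445,0],[0,0,0.141]],
    [[0.77,-0.445,0],[0,0,0.141]]
  ],
  "fingers": 1,
  "newtons": 15
}}

```text
clock: 1.48
tool_pos: [0.4184, -0.3463, 0.2386]
eef_rot: [1.0, -0.001, -0.0, 0.0]
contact_force: [-0.2, -0.1, 0.6]
opening: 1.0
finger_force: 0.0
```

Run:
```python
from h import *
from plant import *
s=get_state();print(s["clock"],s["tool_pos"],s["eef_rot"])
T=dict(np.load("top0.npz"));S=dict(np.load("scene0.npz"))
def p(n,*a): print(n,np.round(onz(*a),4))
p("bowlT",T,270.5,192.2,.036);p("bowlS",S,369.5,229.7,.036)
p("flatT",T,371.5,185.2,.04);p("flatS",S,268.5,185.1,.04)
p("shakerT",T,274,238.5,.058);p("shakerS axis",S,(527+.5)/2.5+179.5,(188+.5)/2.5+111.5,.058)
p("vaseT",T,318,231.5,.04);p("tallT",T,(517.5)/2.75+179.5,(304.5)/2.75+119.5,.084);p("tallTm",T,367.5,231.4,.084)
```

```text
1.475 [ 0.41843815 -0.34631493  0.23864363] [ 9.99999416e-01 -9.60840423e-04 -3.31809877e-04  3.66075874e-04]
bowlT [0.5515 0.1228 0.036 ]
bowlS [0.5513 0.1243 0.036 ]
flatT [ 0.5711 -0.1248  0.04  ]
flatS [ 0.5721 -0.1241  0.04  ]
shakerT [0.436  0.1089 0.058 ]
shakerS axis [0.4429 0.1123 0.058 ]
vaseT [0.4557 0.0049 0.04  ]
tallT [ 0.4556 -0.1105  0.084 ]
tallTm [ 0.4528 -0.1101  0.084 ]
```

Call:
{"api": "send_rows", "payload": {
  "targets": [
    [[0.05,-0.07,0],[0,0,0]],
    [[0.11,-0.16,0],[0,0,0]],
    [[0.18,-0.26,0.05],[0,0,0]],
    [[0.25,-0.36,0.12],[0,0,0]],
    [[0.32,-0.46,0.2],[0,0,0]],
    [[0.39,-0.56,0.28],[0,0,0]],
    [[0.45,-0.65,0.36],[0,0,0]],
    [[0.49,-0.71,0.42],[0,0,0]],
    [[0.51,-0.737,0.46],[0,0,0]],
    [[0.51,-0.737,0.46],[0,0,0]],
    [[0.51,-0.737,0.46],[0,0,0]]
  ]
}}

```text
clock: 2.85
tool_pos: [0.572, -0.126, 0.1014]
eef_rot: [1.0, -0.001, 0.0, 0.001]
contact_force: [0.1, 0.5, -0.0]
opening: 0.997
finger_force: 0.0
```

Call:
{"api": "send_rows", "payload": {
  "targets": [
    [[0,0,0.06],[0,0,0]],
    [[0,0,0.13],[0,0,0]],
    [[0,0,0.2],[0,0,0]],
    [[0,0,0.25],[0,0,0]],
    [[0,0,0.28],[0,0,0]],
    [[0,0,0.29],[0,0,0]],
    [[0,0,0.29],[0,0,0]]
  ]
}}

```text
clock: 3.72
tool_pos: [0.5726, -0.1241, 0.0139]
eef_rot: [1.0, -0.0, 0.0, 0.0]
contact_force: [-0.2, 0.9, 0.0]
opening: 1.002
finger_force: 0.0
```

Call:
{"api": "send_rows", "payload": {
  "targets": [
    [[0,0,0],[0,0,0]],
    [[0,0,0],[0,0,0]],
    [[0,0,0],[0,0,0]],
    [[0,0,0],[0,0,0]],
    [[0,0,0],[0,0,0]],
    [[0,0,0],[0,0,0]]
  ],
  "fingers": 0.5,
  "newtons": 15
}}

```text
clock: 4.47
tool_pos: [0.5726, -0.1244, 0.014]
eef_rot: [1.0, -0.0, 0.0, 0.0]
contact_force: [-0.4, -0.9, 4.1]
opening: 0.678
finger_force: 15.0
```

Call:
{"api": "send_rows", "payload": {
  "targets": [
    [[0,0,-0.03],[0,0,0]],
    [[0,0,-0.09],[0,0,0]],
    [[0,0,-0.18],[0,0,0]],
    [[0,-0.03,-0.28],[0,0,0]],
    [[0,-0.1,-0.37],[0,0,0]],
    [[0,-0.2,-0.43],[0,0,0]],
    [[0,-0.31,-0.45],[0,0,0]],
    [[0,-0.42,-0.45],[0,0,0]],
    [[0,-0.53,-0.45],[0,0,0]],
    [[0,-0.62,-0.45],[0,0,0]],
    [[0,-0.68,-0.45],[0,0,0]],
    [[0,-0.7,-0.45],[0,0,0]]
  ]
}}

```text
clock: 5.98
tool_pos: [0.5723, 0.0871, 0.1492]
eef_rot: [1.0, 0.001, 0.0, -0.0]
contact_force: [0.0, -0.8, -1.8]
opening: 0.676
finger_force: 15.0
```

Call:
{"api": "send_rows", "payload": {
  "targets": [
    [[-0.01,-0.04,0],[0,0,0]],
    [[-0.02,-0.12,0],[0,0,0]],
    [[-0.03,-0.22,0],[0,0,0]],
    [[-0.043,-0.34,0],[0,0,0]],
    [[-0.043,-0.45,0],[0,0,0]],
    [[-0.043,-0.55,0.03],[0,0,0]],
    [[-0.043,-0.62,0.09],[0,0,0]],
    [[-0.043,-0.655,0.17],[0,0,0]],
    [[-0.043,-0.668,0.25],[0,0,0]],
    [[-0.043,-0.668,0.31],[0,0,0]],
    [[-0.043,-0.668,0.35],[0,0,0]],
    [[-0.043,-0.668,0.36],[0,0,0]]
  ]
}}

```text
clock: 7.48
tool_pos: [0.5594, 0.2854, 0.0399]
eef_rot: [1.0, -0.001, -0.0, 0.001]
contact_force: [-0.7, 0.0, -2.1]
opening: 0.675
finger_force: 15.0
```

```bash
cat > look.py <<'E'
import sys
from plant import *
from h import *
n=sys.argv[1];x0,y0,w,h=map(int,sys.argv[2:6]);k=sys.argv[6:] or["scene","top"]
o=[]
for c in k:
    s=snapshot(c);np.savez(f"{n}_{c}.npz",**s);i=s["img"]
    if c=="top": i=i[y0:y0+h,x0:x0+w]
    else: i=i[100:320,170:500]
    i=np.clip((i/255.)**.6*255,0,255).astype(np.uint8);o.append(cv2.resize(i,(400*2//len(k),int(400*2//len(k)*i.shape[0]/i.shape[1])),interpolation=cv2.INTER_CUBIC))
H=max(i.shape[0] for i in o);cv2.imwrite(f"pics/{n}.png",np.hstack([cv2.copyMakeBorder(i,0,H-i.shape[0],0,0,cv2.BORDER_CONSTANT) for i in o]))
print(get_state()["tool_pos"])
E
python3 look.py a 170 110 130 150
```

```text
[0.55981852 0.28600306 0.04081365]
```

View pics/a.png

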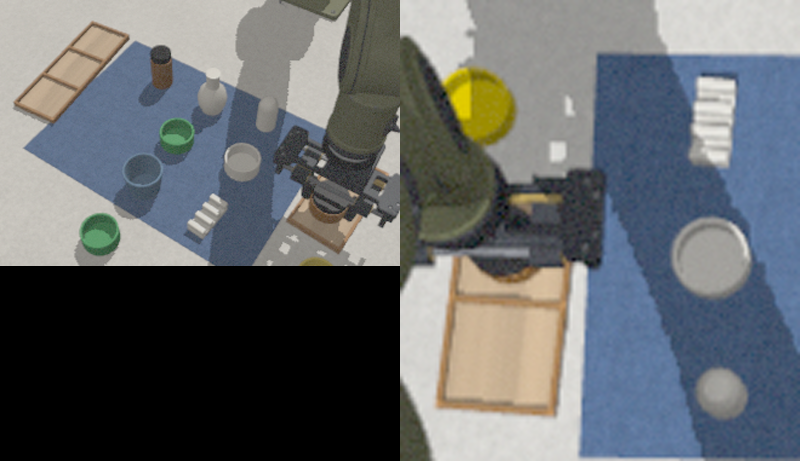

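The jar hangs above the far pocket, near (325,205) in the left half and (510,265) in the right. Everything else is standing, so I'll lower it gently.

Call:
{"api": "send_rows", "payload": {
  "targets": [
    [[0,0,0.02],[0,0,0]],
    [[0,0,0.04],[0,0,0]],
    [[0,0,0.052],[0,0,0]],
    [[0,0,0.06],[0,0,0]],
    [[0,0,0.064],[0,0,0]],
    [[0,0,0.067],[0,0,0]],
    [[0,0,0.067],[0,0,0]],
    [[0,0,0.067],[0,0,0]]
  ]
}}

```text
clock: 8.57
tool_pos: [0.5596, 0.2864, 0.0207]
eef_rot: [1.0, -0.0, 0.0, -0.0]
contact_force: [-0.2, -0.5, -1.7]
opening: 0.675
finger_force: 15.0
```

Call:
{"api": "send_rows", "payload": {
  "targets": [
    [[0,0,0.002],[0,0,0]],
    [[0,0,0.004],[0,0,0]],
    [[0,0,0.006],[0,0,0]],
    [[0,0,0.006],[0,0,0]]
  ]
}}

```text
clock: 9.07
tool_pos: [0.5595, 0.2863, 0.0191]
eef_rot: [1.0, -0.0, 0.0, 0.0]
contact_force: [-1.0, -0.1, 2.4]
opening: 0.676
finger_force: 15.0
```

Call:
{"api": "send_rows", "payload": {
  "targets": [
    [[0,0,0],[0,0,0]],
    [[0,0,0],[0,0,0]],
    [[0,0,0],[0,0,0]],
    [[0,0,0],[0,0,0]]
  ],
  "fingers": 0.9
}}

```text
clock: 9.57
tool_pos: [0.5596, 0.2863, 0.0188]
eef_rot: [1.0, -0.0, 0.0, 0.0]
contact_force: [-0.5, -1.2, -0.0]
opening: 0.901
finger_force: 0.0
```

Call:
{"api": "send_rows", "payload": {
  "targets": [
    [[0,0,-0.05],[0,0,0]],
    [[0,0,-0.13],[0,0,0]],
    [[0,0,-0.23],[0,0,0]],
    [[0,0.03,-0.34],[0,0,0]],
    [[-0.03,0.1,-0.45],[0,0,0]],
    [[-0.07,0.2,-0.52],[0,0,0]],
    [[-0.12,0.34,-0.54],[0,0,0]],
    [[-0.17,0.48,-0.54],[0,0,0]],
    [[-0.23,0.62,-0.54],[0,0,0]],
    [[-0.28,0.76,-0.54],[0,0,0]],
    [[-0.32,0.88,-0.54],[0,0,0]],
    [[-0.336,0.937,-0.54],[0,0,0]]
  ]
}}

```text
clock: 11.08
tool_pos: [0.4579, 0.0028, 0.1819]
eef_rot: [1.0, -0.002, 0.0, 0.0]
contact_force: [1.4, 1.0, 0.3]
opening: 0.902
finger_force: 0.0
```

Call:
{"api": "send_rows", "payload": {
  "targets": [
    [[0,-0.007,0.03],[0,0,0]],
    [[0,-0.007,0.09],[0,0,0]],
    [[0,-0.007,0.16],[0,0,0]],
    [[0,-0.007,0.23],[0,0,0]],
    [[0,-0.007,0.29],[0,0,0]],
    [[0,-0.007,0.34],[0,0,0]],
    [[0,-0.007,0.37],[0,0,0]],
    [[0,-0.007,0.38],[0,0,0]],
    [[0,-0.007,0.38],[0,0,0]]
  ],
  "fingers": 0.7
}}

```text
clock: 12.2
tool_pos: [0.4589, 0.0077, 0.0669]
eef_rot: [1.0, 0.0, 0.0, -0.0]
contact_force: [-0.0, -0.0, 0.6]
opening: 0.699
finger_force: 0.0
```

```bash
python3 look.py b 250 150 130 110
```

```text
[0.45900848 0.00748876 0.06720959]
```

View pics/b.png

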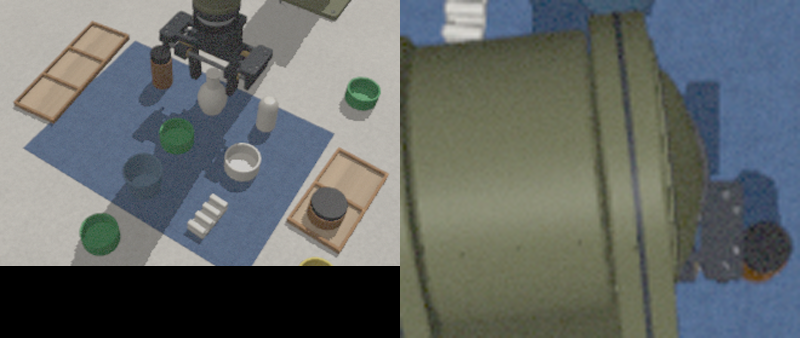

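The flat jar stands in its pocket at (328,207). The vase neck at (212,78) is between the fingers, so I'll close.

Call:
{"api": "send_rows", "payload": {
  "targets": [
    [[0,0,0],[0,0,0]],
    [[0,0,0],[0,0,0]],
    [[0,0,0],[0,0,0]],
    [[0,0,0],[0,0,0]],
    [[0,0,0],[0,0,0]],
    [[0,0,0],[0,0,0]]
  ],
  "fingers": 0.1,
  "newtons": 15
}}

```text
clock: 13.05
tool_pos: [0.4588, 0.0074, 0.0669]
eef_rot: [1.0, -0.0, 0.0, 0.0]
contact_force: [0.0, -0.8, 1.5]
opening: 0.271
finger_force: 15.0
```

Call:
{"api": "send_rows", "payload": {
  "targets": [
    [[0,0,-0.03],[0,0,0]],
    [[0,0,-0.09],[0,0,0]],
    [[0,0,-0.17],[0,0,0]],
    [[0,0,-0.25],[0,0,0]],
    [[0,0,-0.33],[0,0,0]],
    [[0,0,-0.4],[0,0,0]],
    [[0,0,-0.44],[0,0,0]],
    [[0,0,-0.45],[0,0,0]],
    [[0,0,-0.45],[0,0,0]]
  ]
}}

```text
clock: 14.18
tool_pos: [0.4584, 0.0074, 0.2015]
eef_rot: [1.0, -0.0, -0.0, 0.0]
contact_force: [0.1, 0.3, -1.9]
opening: 0.271
finger_force: 15.0
```

Call:
{"api": "send_rows", "payload": {
  "targets": [
    [[0,-0.03,0],[0,0,0]],
    [[0.01,-0.1,0],[0,0,0]],
    [[0.01,-0.19,0],[0,0,0]],
    [[0.02,-0.29,0],[0,0,0]],
    [[0.03,-0.4,0],[0,0,0]],
    [[0.04,-0.51,0],[0,0,0]],
    [[0.047,-0.62,0],[0,0,0]],
    [[0.047,-0.73,0],[0,0,0]],
    [[0.047,-0.83,0],[0,0,0]],
    [[0.047,-0.9,0],[0,0,0]],
    [[0.047,-0.94,0],[0,0,0]],
    [[0.047,-0.951,0],[0,0,0]]
  ]
}}

```text
clock: 15.68
tool_pos: [0.4727, 0.2928, 0.2016]
eef_rot: [1.0, 0.0, -0.0, 0.0]
contact_force: [0.1, -1.2, -1.7]
opening: 0.27
finger_force: 15.0
```

Call:
{"api": "send_rows", "payload": {
  "targets": [
    [[0,0,0.04],[0,0,0]],
    [[0,0,0.11],[0,0,0]],
    [[0,0,0.19],[0,0,0]],
    [[0,0,0.26],[0,0,0]],
    [[0,0,0.32],[0,0,0]],
    [[0,0,0.36],[0,0,0]],
    [[0,0,0.38],[0,0,0]],
    [[0,0,0.38],[0,0,0]]
  ]
}}

```text
clock: 16.68
tool_pos: [0.4728, 0.2923, 0.0876]
eef_rot: [1.0, -0.0, -0.0, 0.0]
contact_force: [-0.3, 0.1, -1.2]
opening: 0.273
finger_force: 15.0
```

```bash
python3 look.py c 170 150 130 110 scene
```

```text
[0.47308558 0.29258504 0.08802768]
```

View pics/c.png

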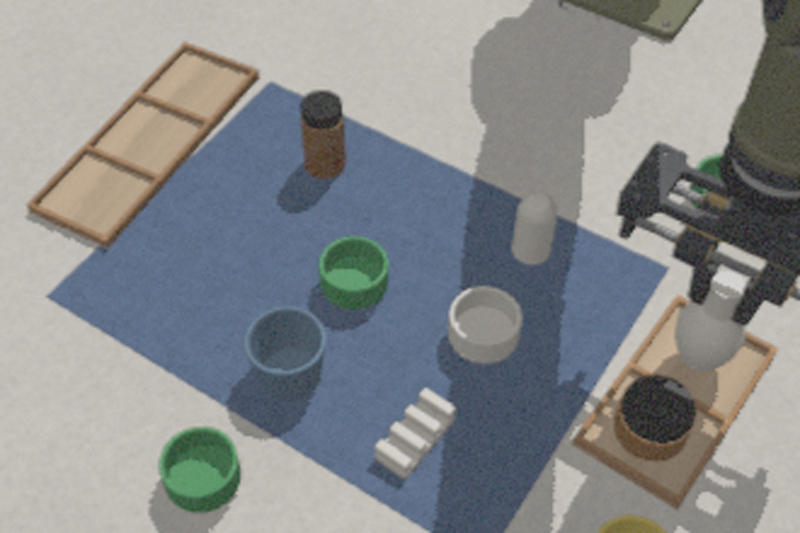

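The vase hangs upright at (710,330) over the near pocket, and the flat jar sits in the far one at (655,415). I'll lower the vase.

Call:
{"api": "send_rows", "payload": {
  "targets": [
    [[0,0,0.015],[0,0,0]],
    [[0,0,0.03],[0,0,0]],
    [[0,0,0.04],[0,0,0]],
    [[0,0,0.045],[0,0,0]],
    [[0,0,0.048],[0,0,0]],
    [[0,0,0.051],[0,0,0]],
    [[0,0,0.053],[0,0,0]],
    [[0,0,0.053],[0,0,0]]
  ]
}}

```text
clock: 17.73
tool_pos: [0.4729, 0.2927, 0.0719]
eef_rot: [1.0, -0.0, 0.0, 0.0]
contact_force: [0.1, 0.3, -0.9]
opening: 0.264
finger_force: 15.0
```

Call:
{"api": "send_rows", "payload": {
  "targets": [
    [[0,0,0.001],[0,0,0]],
    [[0,0,0.002],[0,0,0]],
    [[0,0,0.003],[0,0,0]],
    [[0,0,0.003],[0,0,0]]
  ]
}}

```text
clock: 18.23
tool_pos: [0.473, 0.2927, 0.0718]
eef_rot: [1.0, -0.0, 0.0, -0.0]
contact_force: [-1.9, -1.4, 7.3]
opening: 0.266
finger_force: 15.0
```

Contact is made. Next I'll release, lift, and go over to the bowl at (0.551, 0.123).

Call:
{"api": "send_rows", "payload": {
  "targets": [
    [[0,0,0],[0,0,0]],
    [[0,0,0],[0,0,0]],
    [[0,0,0],[0,0,0]],
    [[0,0,0],[0,0,0]]
  ],
  "fingers": 0.7
}}

```text
clock: 18.73
tool_pos: [0.4728, 0.2927, 0.0709]
eef_rot: [1.0, -0.0, -0.0, 0.0]
contact_force: [0.2, 0.8, -0.2]
opening: 0.691
finger_force: 0.0
```

Call:
{"api": "send_rows", "payload": {
  "targets": [
    [[0,0,-0.05],[0,0,0]],
    [[0,0,-0.13],[0,0,0]],
    [[0,0,-0.22],[0,0,0]],
    [[0,0,-0.28],[0,0,0]],
    [[0.02,0.04,-0.32],[0,0,0]],
    [[0.06,0.12,-0.32],[0,0,0]],
    [[0.11,0.23,-0.3],[0,0,0]],
    [[0.16,0.34,-0.25],[0,0,0]],
    [[0.2,0.44,-0.18],[0,0,0]],
    [[0.24,0.52,-0.1],[0,0,0]],
    [[0.26,0.563,-0.05],[0,0,0]],
    [[0.26,0.563,-0.03],[0,0,0]]
  ]
}}

```text
clock: 20.23
tool_pos: [0.5509, 0.1223, 0.0794]
eef_rot: [1.0, -0.001, -0.0, 0.0]
contact_force: [-0.3, 0.3, -0.2]
opening: 0.701
finger_force: 0.0
```

Call:
{"api": "send_rows", "payload": {
  "targets": [
    [[0,0,0],[0,0,0]],
    [[0,0,0],[0,0,0]],
    [[0,0,0],[0,0,0]]
  ],
  "fingers": 1
}}

```text
clock: 20.6
tool_pos: [0.5509, 0.1248, 0.0806]
eef_rot: [1.0, 0.001, 0.0, -0.0]
contact_force: [-0.4, 0.7, 0.0]
opening: 0.998
finger_force: 0.0
```

```bash
python3 look.py d 170 150 130 110 scene
```

```text
[0.55090133 0.12452893 0.08053619]
```

View pics/d.png

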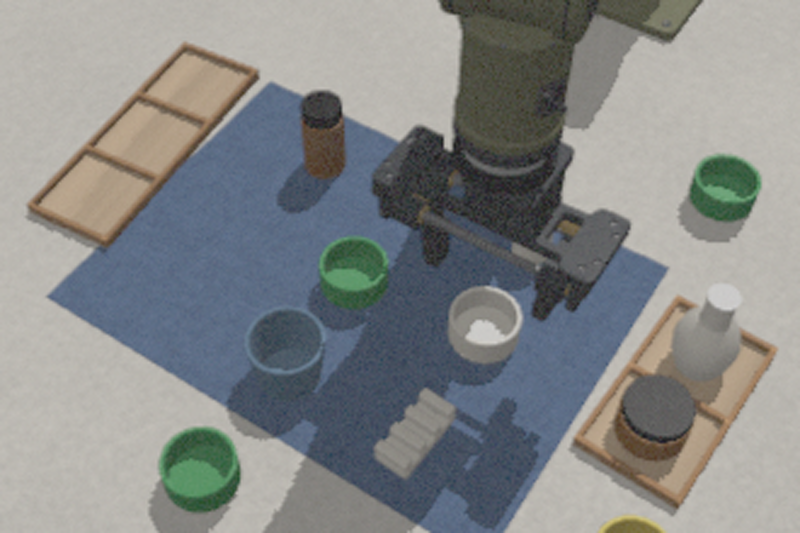

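The vase (705,340) and flat jar (655,415) stand in their pockets, and the gripper straddles the bowl at (485,325).

Call:
{"api": "send_rows", "payload": {
  "targets": [
    [[0,0,0.05],[0,0,0]],
    [[0,0,0.1],[0,0,0]],
    [[0,0,0.15],[0,0,0]],
    [[0,0,0.19],[0,0,0]],
    [[0,0,0.215],[0,0,0]],
    [[0,0,0.222],[0,0,0]],
    [[0,0,0.222],[0,0,0]]
  ]
}}

```text
clock: 21.52
tool_pos: [0.551, 0.1238, 0.0135]
eef_rot: [1.0, -0.0, 0.0, 0.0]
contact_force: [-1.9, -0.5, 0.5]
opening: 1.004
finger_force: 0.0
```

Call:
{"api": "send_rows", "payload": {
  "targets": [
    [[0,0,0],[0,0,0]],
    [[0,0,0],[0,0,0]],
    [[0,0,0],[0,0,0]],
    [[0,0,0],[0,0,0]],
    [[0,0,0],[0,0,0]]
  ],
  "fingers": 0.5,
  "newtons": 12
}}

```text
clock: 22.15
tool_pos: [0.551, 0.124, 0.0137]
eef_rot: [1.0, -0.0, 0.0, -0.0]
contact_force: [0.1, 0.4, 3.0]
opening: 0.708
finger_force: 12.0
```

Call:
{"api": "send_rows", "payload": {
  "targets": [
    [[0,0,-0.03],[0,0,0]],
    [[0,0,-0.09],[0,0,0]],
    [[0,0,-0.18],[0,0,0]],
    [[0,0.03,-0.28],[0,0,0]],
    [[0,0.1,-0.37],[0,0,0]],
    [[0,0.2,-0.43],[0,0,0]],
    [[0,0.31,-0.45],[0,0,0]],
    [[0,0.42,-0.45],[0,0,0]],
    [[0,0.53,-0.45],[0,0,0]],
    [[0,0.62,-0.45],[0,0,0]],
    [[0,0.68,-0.45],[0,0,0]],
    [[0,0.7,-0.45],[0,0,0]]
  ]
}}

```text
clock: 23.65
tool_pos: [0.5507, -0.0873, 0.149]
eef_rot: [1.0, -0.001, 0.0, 0.0]
contact_force: [-0.2, 0.7, -1.2]
opening: 0.711
finger_force: 12.0
```

Call:
{"api": "send_rows", "payload": {
  "targets": [
    [[-0.01,0.04,0],[0,0,0]],
    [[-0.03,0.12,0],[0,0,0]],
    [[-0.05,0.22,0],[0,0,0]],
    [[-0.072,0.33,0],[0,0,0]],
    [[-0.072,0.43,0],[0,0,0]],
    [[-0.072,0.52,0.03],[0,0,0]],
    [[-0.072,0.59,0.09],[0,0,0]],
    [[-0.072,0.63,0.17],[0,0,0]],
    [[-0.072,0.643,0.25],[0,0,0]],
    [[-0.072,0.643,0.31],[0,0,0]],
    [[-0.072,0.643,0.35],[0,0,0]],
    [[-0.072,0.643,0.36],[0,0,0]]
  ]
}}

```text
clock: 25.15
tool_pos: [0.529, -0.2784, 0.0397]
eef_rot: [1.0, 0.0, -0.0, -0.0]
contact_force: [-0.7, 0.1, -1.6]
opening: 0.709
finger_force: 12.0
```

```bash
python3 look.py e 380 130 110 140
```

```text
[ 0.52939233 -0.27884104  0.04047123]
```

View pics/e.png

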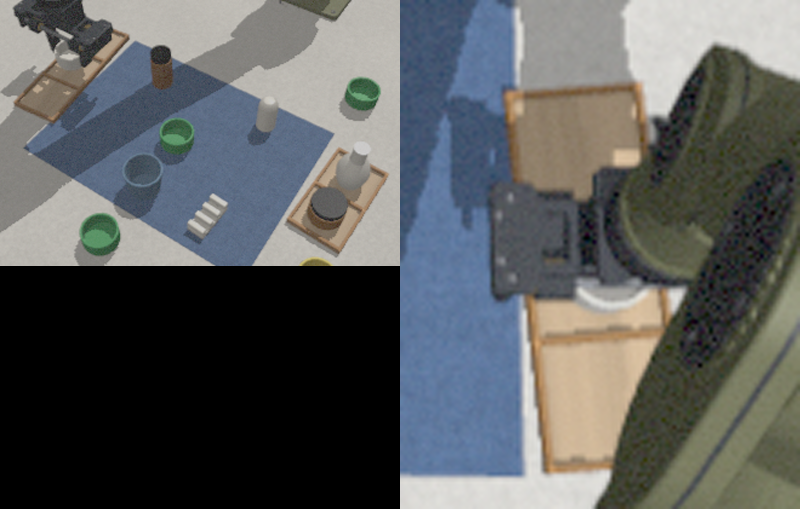

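The bowl hangs at (610,295) in the right half, over the middle pocket, and everything else stands. I'll lower it.

Call:
{"api": "send_rows", "payload": {
  "targets": [
    [[0,0,0.02],[0,0,0]],
    [[0,0,0.04],[0,0,0]],
    [[0,0,0.053],[0,0,0]],
    [[0,0,0.061],[0,0,0]],
    [[0,0,0.066],[0,0,0]],
    [[0,0,0.069],[0,0,0]],
    [[0,0,0.071],[0,0,0]],
    [[0,0,0.071],[0,0,0]]
  ]
}}

```text
clock: 26.25
tool_pos: [0.5292, -0.2792, 0.0192]
eef_rot: [1.0, -0.0, 0.0, 0.0]
contact_force: [0.4, 0.5, -1.3]
opening: 0.712
finger_force: 12.0
```

Call:
{"api": "send_rows", "payload": {
  "targets": [
    [[0,0,0.001],[0,0,0]],
    [[0,0,0.002],[0,0,0]],
    [[0,0,0.003],[0,0,0]],
    [[0,0,0.003],[0,0,0]]
  ]
}}

```text
clock: 26.75
tool_pos: [0.5292, -0.2792, 0.0187]
eef_rot: [1.0, -0.0, 0.0, 0.0]
contact_force: [-1.3, 0.2, 5.7]
opening: 0.709
finger_force: 12.0
```

Call:
{"api": "send_rows", "payload": {
  "targets": [
    [[0,0,0],[0,0,0]],
    [[0,0,0],[0,0,0]],
    [[0,0,0],[0,0,0]],
    [[0,0,0],[0,0,0]]
  ],
  "fingers": 0.9
}}

```text
clock: 27.25
tool_pos: [0.5291, -0.2791, 0.0181]
eef_rot: [1.0, -0.0, -0.0, -0.0]
contact_force: [-0.3, -0.0, -0.2]
opening: 0.903
finger_force: 0.0
```

Call:
{"api": "send_rows", "payload": {
  "targets": [
    [[0,0,-0.05],[0,0,0]],
    [[0,0,-0.13],[0,0,0]],
    [[0,0,-0.23],[0,0,0]],
    [[0,-0.03,-0.33],[0,0,0]],
    [[-0.03,-0.1,-0.42],[0,0,0]],
    [[-0.07,-0.2,-0.48],[0,0,0]],
    [[-0.11,-0.34,-0.5],[0,0,0]],
    [[-0.15,-0.48,-0.5],[0,0,0]],
    [[-0.2,-0.62,-0.5],[0,0,0]],
    [[-0.25,-0.76,-0.5],[0,0,0]],
    [[-0.29,-0.88,-0.5],[0,0,0]],
    [[-0.307,-0.94,-0.5],[0,0,0]]
  ]
}}

```text
clock: 28.75
tool_pos: [0.4365, 0.0051, 0.1691]
eef_rot: [1.0, 0.001, 0.0, -0.0]
contact_force: [1.0, 0.2, -0.0]
opening: 0.905
finger_force: 0.0
```

```bash
python3 look.py f 240 150 240 140
```

```text
[0.43680663 0.00512324 0.16904713]
```

View pics/f.png

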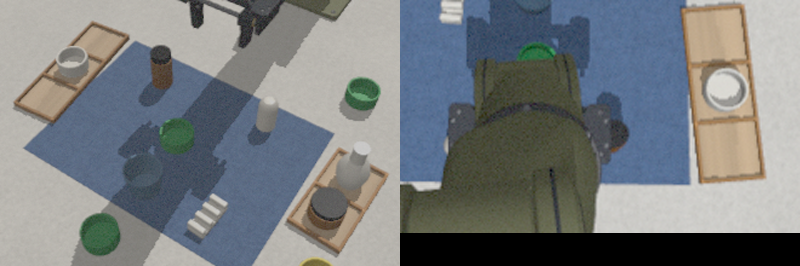

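The bowl sits in the middle pocket ((72,62) left, (725,89) right), and the shaker stands at (267,114) left. I'll measure both precisely.

Run:
```python
from h import *
F=dict(np.load("f_scene.npz"));G=dict(np.load("f_top.npz"))
def show(s,seed,c,R=30):
    h=cv2.cvtColor(cv2.GaussianBlur(s["img"],(3,3),0),cv2.COLOR_BGR2HSV).astype(int)
    m=(h[...,1]<60)&(h[...,2]>80)
    k=np.zeros_like(m);k[c[1]-R:c[1]+R,c[0]-R:c[0]+R]=1
    r=comp(m&k,*seed);return r
b1=show(F,(232-6,151),(230,152),18);b2=show(G,(435,203),(435,203),18)
print(b1[1],b2[1])
r1,r2=rimc(F,b1[1]),rimc(G,b2[1]);print(r1,r2,tri(F,r1,G,r2),onz(G,*r2,.041),onz(F,*r1,.041))
T=dict(np.load("top0.npz"))
for n,s,c in(("F",F,(390,194)),("T",T,(274,238))):
    r=show(s,c,c,22);print(n,r[1],r[2])
r=show(F,(390,194),(390,194),22);x,y,w,h,_=r[1]
print("axis",onz(F,r[2][0],y+h-1-w/2*.75,0.0), "top",tri(F,(x+w/2-.5,y+4),T,(274,238.3)))
```

```text
[212 134  31  24 455] [422 191  27  26 553]
(np.float64(227.0), np.float64(144.17475420380694)) (np.float64(435.0), np.float64(203.4593433041804)) (array([ 0.52814322, -0.27972877,  0.04754127]), np.float64(0.005862296060779858)) [ 0.52746698 -0.27881423  0.041     ] [ 0.52476387 -0.28818514  0.041     ]
F [368 172  44  24 655] [395.06412214 180.95114504]
T [266 231  17  15 193] [273.76165803 237.98963731]
axis [0.3673747  0.09054026 0.        ] top (array([0.43517039, 0.10495976, 0.08150898]), np.float64(0.0036537469895747813))
```

Call:
{"api": "send_rows", "payload": {
  "targets": [
    [[0,-0.05,0],[0,0,0]],
    [[0,-0.15,0],[0,0,0]],
    [[0,-0.25,0],[0,0,0]],
    [[0.002,-0.32,0.03],[0,0,0]],
    [[0.002,-0.343,0.09],[0,0,0]],
    [[0.002,-0.343,0.16],[0,0,0]],
    [[0.002,-0.343,0.24],[0,0,0]],
    [[0.002,-0.343,0.32],[0,0,0]],
    [[0.002,-0.343,0.38],[0,0,0]],
    [[0.002,-0.343,0.43],[0,0,0]],
    [[0.002,-0.343,0.448],[0,0,0]],
    [[0.002,-0.343,0.448],[0,0,0]]
  ]
}}

```text
clock: 30.35
tool_pos: [0.439, 0.1057, 0.0346]
eef_rot: [1.0, -0.0, -0.001, 0.0]
contact_force: [-0.5, -0.8, -0.1]
opening: 0.903
finger_force: 0.0
```

Call:
{"api": "send_rows", "payload": {
  "targets": [
    [[0,0,0],[0,0,0]],
    [[0,0,0],[0,0,0]],
    [[0,0,0],[0,0,0]],
    [[0,0,0],[0,0,0]],
    [[0,0,0],[0,0,0]],
    [[0,0,0],[0,0,0]]
  ],
  "fingers": 0.2,
  "newtons": 12
}}

```text
clock: 31.1
tool_pos: [0.4387, 0.1063, 0.0346]
eef_rot: [1.0, 0.0, -0.001, 0.0]
contact_force: [0.2, 1.8, 2.6]
opening: 0.427
finger_force: 11.3
```

Call:
{"api": "send_rows", "payload": {
  "targets": [
    [[0,0,-0.03],[0,0,0]],
    [[0,0,-0.09],[0,0,0]],
    [[0,0,-0.18],[0,0,0]],
    [[0.02,0.03,-0.28],[0,0,0]],
    [[0.04,0.1,-0.38],[0,0,0]],
    [[0.07,0.2,-0.46],[0,0,0]],
    [[0.1,0.31,-0.5],[0,0,0]],
    [[0.14,0.42,-0.5],[0,0,0]],
    [[0.17,0.53,-0.5],[0,0,0]],
    [[0.19,0.62,-0.5],[0,0,0]],
    [[0.2,0.68,-0.5],[0,0,0]],
    [[0.2,0.7,-0.5],[0,0,0]]
  ]
}}

```text
clock: 32.6
tool_pos: [0.498, -0.1056, 0.1847]
eef_rot: [1.0, -0.001, -0.001, 0.001]
contact_force: [-0.8, 0.5, 0.1]
opening: 0.426
finger_force: 11.2
```

Call:
{"api": "send_rows", "payload": {
  "targets": [
    [[0.01,0.04,0],[0,0,0]],
    [[0.03,0.12,0],[0,0,0]],
    [[0.05,0.21,0],[0,0,0]],
    [[0.07,0.31,0],[0,0,0]],
    [[0.09,0.41,0.05],[0,0,0]],
    [[0.1,0.49,0.1],[0,0,0]],
    [[0.1,0.55,0.16],[0,0,0]],
    [[0.1,0.575,0.2],[0,0,0]],
    [[0.1,0.578,0.22],[0,0,0]],
    [[0.1,0.578,0.23],[0,0,0]],
    [[0.1,0.578,0.23],[0,0,0]]
  ]
}}

```text
clock: 33.98
tool_pos: [0.5289, -0.2764, 0.1157]
eef_rot: [1.0, 0.001, -0.001, -0.0]
contact_force: [0.3, 0.5, -0.9]
opening: 0.427
finger_force: 11.2
```

Run:
```python
from plant import *
from h import *
o=[]
for c,(x,y,w,h) in(("scene",(160,80,130,140)),("top",(390,140,90,97))):
    s=snapshot(c);np.savez(f"g_{c}.npz",**s);i=s["img"][y:y+h,x:x+w];i=np.clip((i/255.)**.6*255,0,255).astype(np.uint8);o.append(cv2.resize(i,(400,431),interpolation=cv2.INTER_CUBIC))
cv2.imwrite("pics/g.png",np.hstack(o));print(get_state()["tool_pos"],get_state()["contact_force"])
```

```text
[ 0.52906207 -0.27691565  0.11604285] [ 0.49178784  0.14526632 -1.58733219]
```

View pics/g.png

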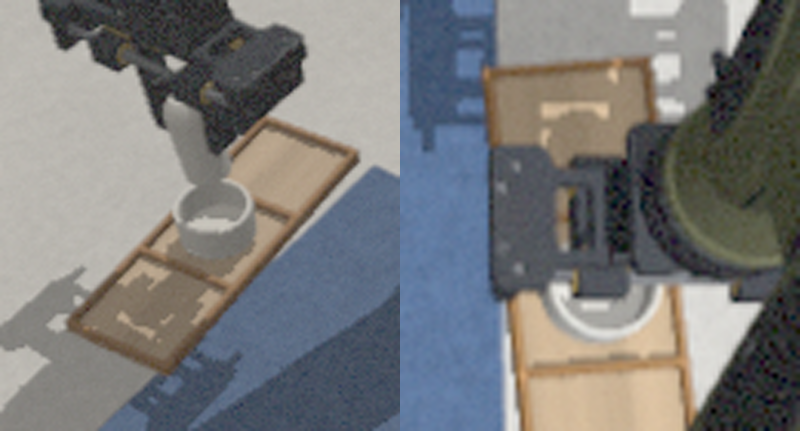

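The shaker at (195,140) in the left half seems to lean slightly. I'll measure its lean against the image's vertical vanishing point.

Run:
```python
from plant import *
from h import *
s=dict(np.load("g_scene.npz"))
g=cv2.cvtColor(s["img"],cv2.COLOR_BGR2GRAY)
R=s["cam_to_world"][:3,:3];d=R.T@np.array([0,0,-1.]);vp=(s["cx"]+s["fx"]*d[0]/d[2],s["cy"]+s["fy"]*d[1]/d[2]);print(vp)
k=cv2.resize(s["img"][105:150,205:245],None,fx=13,fy=13,interpolation=cv2.INTER_CUBIC)
k=np.clip((k/255.)**.6*255,0,255).astype(np.uint8)
for u in(214,219,223):
    f=lambda v:u+(vp[0]-u)*(v-115)/(vp[1]-115)
    cv2.line(k,(int((u+.5-205)*13),int((115.5-105)*13)),(int((f(145)+.5-205)*13),int((145.5-105)*13)),(0,0,255),1)
cv2.imwrite("pics/g2.png",k)
```

```text
(np.float64(330.65110496034947), np.float64(555.7450931372398))
```

View pics/g2.png

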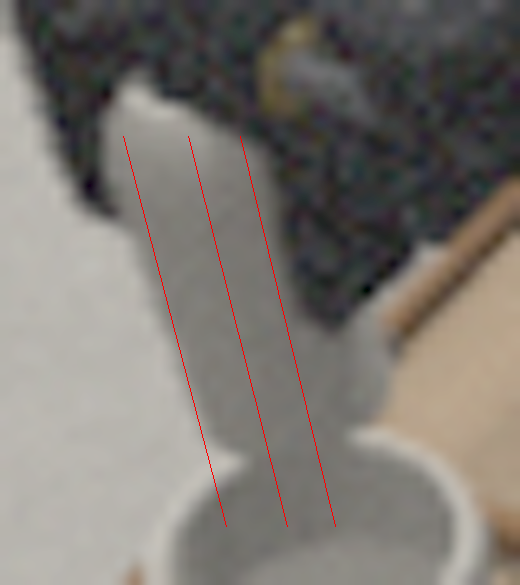

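The visible left edge is steeper than vertical by a few degrees. The shaker was probably nudged while being gripped 3 mm off centre. I'll counter-rotate about tool x and check numerically.

Call:
{"api": "send_rows", "payload": {
  "targets": [
    [[0,0,0],[-0.006,0,0]],
    [[0,0,0],[-0.012,0,0]],
    [[0,0,0],[-0.019,0,0]],
    [[0,0,0],[-0.019,0,0]],
    [[0,0,0],[-0.019,0,0]]
  ]
}}

```text
clock: 34.7
tool_pos: [0.5286, -0.2774, 0.1156]
eef_rot: [1.0, 0.0, -0.001, 0.03]
contact_force: [-0.8, 0.1, -1.0]
opening: 0.425
finger_force: 11.2
```

```bash
cat > lean.py <<'E'
import sys
from h import *
def lean(s):
    g=cv2.GaussianBlur(cv2.cvtColor(s["img"],cv2.COLOR_BGR2GRAY),(3,3),0).astype(float);R=s["cam_to_world"][:3,:3];d=R.T@np.array([0,0,-1.]);vp=(s["cx"]+s["fx"]*d[0]/d[2],s["cy"]+s["fy"]*d[1]/d[2])
    P=[]
    for v in range(123,138):
        r=g[v,208:226];t=(g[v,206]+g[v,224])/2;k=np.where((r[:-1]>t)&(r[1:]<=t))[0]
        if len(k):k=k[0];P.append((v,208+k+(r[k]-t)/(r[k]-r[k+1])))
    P=np.array(P);a=np.polyfit(P[:,0],P[:,1],1);m=P.mean(0)
    exp=(vp[0]-m[1])/(vp[1]-m[0]);print(np.round(P[:,1],1),"slope",a[0],"vertical",exp,"diff deg",np.degrees(np.arctan(a[0])-np.arctan(exp)))
lean(dict(np.load("g_scene.npz")))
from plant import *
s=snapshot("scene");np.savez("h_scene.npz",**s);lean(s);t=get_state();print(t["tool_pos"],t["eef_rot"],t["opening"])
E
python3 lean.py
```

```text
[214.7 215.2 215.5 215.9 216.3 216.5 216.9 217.5 218.  218.3 218.6 218.9
 219.2 219.6 220. ] slope 0.37556362478101724 vertical 0.2660293452873107 diff deg 5.687031690879152
[214.8 215.2 215.6 215.9 216.2 216.5 216.9 217.3 217.5 217.9 218.2 218.5
 218.8 219.1 219.5] slope 0.32624640667303967 vertical 0.26648601161574575 diff deg 3.146976139933058
[ 0.52856507 -0.27762684  0.11554378] [ 9.99544593e-01 -1.49648590e-04 -7.77703932e-04  3.01658553e-02] 0.42305509695443055
```

Call:
{"api": "send_rows", "payload": {
  "targets": [
    [[0,0,0],[-0.006,0,0]],
    [[0,0,0],[-0.012,0,0]],
    [[0,0,0],[-0.018,0,0]],
    [[0,0,0],[-0.023,0,0]],
    [[0,0,0],[-0.023,0,0]]
  ]
}}

```text
clock: 35.38
tool_pos: [0.5287, -0.2767, 0.1155]
eef_rot: [0.998, 0.001, -0.001, 0.066]
contact_force: [0.2, 1.0, 0.4]
opening: 0.428
finger_force: 11.2
```

```bash
python3 lean.py | tail -n +3
python3 - <<'E'
from plant import *
from h import *
o=[]
T=snapshot("top");np.savez("h_top.npz",**T);S=dict(np.load("h_scene.npz"))
for s,(x,y,w,h) in((S,(195,95,60,75)),(T,(405,155,60,75))):
    i=s["img"][y:y+h,x:x+w];i=np.clip((i/255.)**.6*255,0,255).astype(np.uint8);o.append(cv2.resize(i,(400,500),interpolation=cv2.INTER_CUBIC))
cv2.imwrite("pics/h.png",np.hstack(o))
E
```

```text
[215.2 215.6 215.8 216.1 216.4 216.7 216.9 217.2 217.4 217.6 217.9 218.3
 218.4 218.7 219.2] slope 0.26851954923383675 vertical 0.26656257725880766 diff deg 0.10463651479230834
[ 0.52867507 -0.27715387  0.11554164] [ 9.97803413e-01  2.65231055e-04 -8.30192220e-04  6.62388838e-02] 0.4238311302424005
```

View pics/h.png

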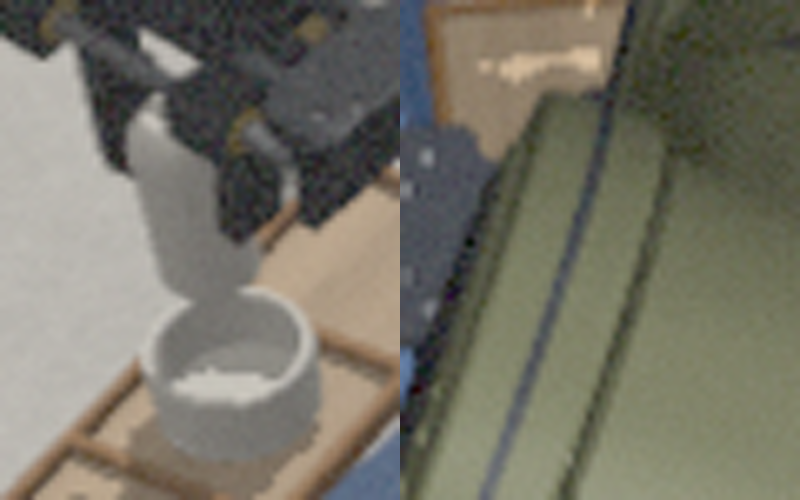

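The counter-rotated shaker now looks vertical at (195,230) in the left half, above the bowl at (232,350). I'll work out its axis position relative to the bowl.

Run:
```python
from h import *
s=dict(np.load("h_scene.npz"))
f=lambda x,y:(195+(x+.5)/6.667-.5,95+(y+.5)/6.667-.5)
for z in(.078,.083,.088): print(z,onz(s,*f(209,255),z))
x0,x1,top=148,320,288   # bowl rim outer extents, hidden far edge
u,v=f(233,345); print("bowl rim?",onz(s,u,v,.041))
import math
u,v=(s["cam_to_world"][:3,:3].T@(np.array([.5283,-.279,.041])-s["cam_to_world"][:3,3])),0
print("bowl predicted crop px",[((s[f"f{a}"]*u[i]/u[2]+s[f"c{a}"])-o+.5)*6.667-.5 for i,(a,o) in enumerate((("x",195),("y",95)))])
```

```text
0.078 [ 0.52244968 -0.28467661  0.078     ]
0.083 [ 0.52603186 -0.28030837  0.083     ]
0.088 [ 0.52961404 -0.27594014  0.088     ]
bowl rim? [ 0.52702414 -0.2781644   0.041     ]
bowl predicted crop px [np.float64(228.91165768661327), np.float64(346.21056286724365)]
```

Call:
{"api": "send_rows", "payload": {
  "targets": [
    [[0,0.003,0],[0.006,0,0]],
    [[0,0.006,0.001],[0.012,0,0]],
    [[0,0.009,0.001],[0.018,0,0]],
    [[0,0.01,0.001],[0.023,0,0]],
    [[0,0.01,0.001],[0.023,0,0]]
  ]
}}

```text
clock: 36.1
tool_pos: [0.5284, -0.2811, 0.1157]
eef_rot: [1.0, -0.001, -0.001, 0.03]
contact_force: [0.3, 0.5, -0.6]
opening: 0.426
finger_force: 11.2
```

Call:
{"api": "send_rows", "payload": {
  "targets": [
    [[0,-0.002,0.03],[0,0,0]],
    [[0,-0.004,0.07],[0,0,0]],
    [[0,-0.007,0.11],[0,0,0]],
    [[0,-0.009,0.145],[0,0,0]],
    [[0,-0.011,0.175],[0,0,0]],
    [[0,-0.012,0.195],[0,0,0]],
    [[0,-0.012,0.205],[0,0,0]],
    [[0,-0.012,0.205],[0,0,0]]
  ]
}}

```text
clock: 37.1
tool_pos: [0.5285, -0.2806, 0.054]
eef_rot: [1.0, -0.0, -0.001, 0.03]
contact_force: [0.2, 0.7, -0.8]
opening: 0.428
finger_force: 11.2
```

Call:
{"api": "send_rows", "payload": {
  "targets": [
    [[0,0,0.003],[0,0,0]],
    [[0,0,0.006],[0,0,0]],
    [[0,-0.001,0.009],[0,0,0]],
    [[0,-0.001,0.011],[0,0,0]],
    [[0,-0.001,0.011],[0,0,0]]
  ]
}}

```text
clock: 37.72
tool_pos: [0.5285, -0.2804, 0.0507]
eef_rot: [1.0, -0.0, -0.001, 0.03]
contact_force: [-0.3, -0.7, -1.1]
opening: 0.424
finger_force: 11.2
```

Call:
{"api": "send_rows", "payload": {
  "targets": [
    [[0,0,0.001],[0,0,0]],
    [[0,0,0.002],[0,0,0]],
    [[0,0,0.003],[0,0,0]],
    [[0,0,0.003],[0,0,0]]
  ]
}}

```text
clock: 38.22
tool_pos: [0.5285, -0.2805, 0.0498]
eef_rot: [1.0, -0.0, -0.001, 0.03]
contact_force: [0.5, 0.4, -0.6]
opening: 0.428
finger_force: 11.2
```

Call:
{"api": "send_rows", "payload": {
  "targets": [
    [[0,0,0.001],[0,0,0]],
    [[0,0,0.002],[0,0,0]],
    [[0,0,0.003],[0,0,0]],
    [[0,0,0.003],[0,0,0]]
  ]
}}

```text
clock: 38.72
tool_pos: [0.5286, -0.2805, 0.0491]
eef_rot: [1.0, -0.0, -0.001, 0.03]
contact_force: [0.4, 0.5, 1.2]
opening: 0.428
finger_force: 11.1
```

Call:
{"api": "send_rows", "payload": {
  "targets": [
    [[0,0,0.001],[0,0,0]],
    [[0,0,0.002],[0,0,0]],
    [[0,0,0.003],[0,0,0]],
    [[0,0,0.003],[0,0,0]]
  ],
  "newtons": 3
}}

```text
clock: 39.22
tool_pos: [0.5286, -0.2803, 0.048]
eef_rot: [1.0, 0.0, -0.001, 0.03]
contact_force: [-1.0, 2.8, 2.0]
opening: 0.428
finger_force: 3.0
```

Call:
{"api": "send_rows", "payload": {
  "targets": [
    [[0,0,0],[0,0,0]],
    [[0,0,0],[0,0,0]],
    [[0,0,0],[0,0,0]]
  ],
  "fingers": 0.45
}}

```text
clock: 39.6
tool_pos: [0.5284, -0.2809, 0.048]
eef_rot: [1.0, -0.0, -0.001, 0.03]
contact_force: [-0.0, -0.4, -0.0]
opening: 0.449
finger_force: 0.3
```

Call:
{"api": "send_rows", "payload": {
  "targets": [
    [[0,0,0],[0,0,0]],
    [[0,0,0],[0,0,0]],
    [[0,0,0],[0,0,0]]
  ],
  "fingers": 0.52
}}

```text
clock: 39.98
tool_pos: [0.5284, -0.2808, 0.048]
eef_rot: [1.0, -0.0, -0.001, 0.03]
contact_force: [-0.6, -0.5, -0.2]
opening: 0.514
finger_force: 0.0
```

```bash
cat > lean2.py <<'E'
from h import *
from plant import *
s=snapshot("scene");np.savez("i_scene.npz",**s)
g=cv2.cvtColor(s["img"],cv2.COLOR_BGR2GRAY)
print(g[110:152:3,206:246:2]);print(get_state()["contact_force"],get_state()["opening"])
E
python3 lean2.py
```

```text
[[ 26  19  17  12  17  26  25  18  14  18  22  20  18  19  10  21  10  11
  133 152]
 [ 15  23  16  20  18  23  18  21  20  25  21  19  10  12  23  20  11  24
   43  87]
 [ 26  15  13  12  21  26  21  28  19  21  17  14  18  19  14  18  17  34
   27  20]
 [ 41  32  16  11  14  15  22  19  26  22  20  15  17  19  25  24  26  14
   51  50]
 [ 39  45  39  34  25  14  64  72  16  24  13  23  22  14  25  16  22  22
   36  44]
 [145 139  22  27  40  45  30  73 148 135  65  16  15  36  36  32  19  30
   30  37]
 [147 146  86  15  26  27  32  30  49  83  79  26  20  11  15  31  33  38
   39  36]
 [150 144 136  20  16  13  15  18  80  27  10  13  16  18  36  37  39  36
   38  40]
 [147 147 148  67  19  11  12  73 151  52  21  24  24  19  44  31  17  33
   34  40]
 [150 149 146 109  17  13  16 102 111  71  12  12  18  15  36  44  47  16
   27  13]
 [147 146 148 146 100  19  19  80  90  89  87  71  32  13  24  20  29  25
   22  20]
 [142 146 148 146 148 145 114  82  79  79  72  68  67  32  21  20  18  17
   23  13]
 [144 145 148 147 144 126  71  62  80  78  75  71  70  42  18  16  11  16
   13  19]
 [146 147 147 147 126 146  94  65  80  77  73  70  66  54  15  21  15  90
   88  84]]
[-0.46656797 -0.2331699  -0.22529813] 0.5172415718627095
```

Call:
{"api": "send_rows", "payload": {
  "targets": [
    [[0,0.001,-0.02],[0,0,0]],
    [[0,0.003,-0.05],[0,0,0]],
    [[0,0.006,-0.1],[0,0,0]],
    [[0,0.01,-0.16],[0,0,0]],
    [[0,0.014,-0.23],[0,0,0]],
    [[0,0.018,-0.3],[0.004,0,0]],
    [[0,0.02,-0.36],[0.01,0,0]],
    [[-0.03,-0.05,-0.4],[0.019,0,0]],
    [[-0.09,-0.17,-0.4],[0.019,0,0]],
    [[-0.16,-0.31,-0.4],[0.019,0,0]],
    [[-0.22,-0.44,-0.4],[0.019,0,0]],
    [[-0.24,-0.52,-0.4],[0.019,0,0]]
  ]
}}

```text
clock: 41.52
tool_pos: [0.4539, -0.1143, 0.1589]
eef_rot: [1.0, 0.001, -0.002, -0.001]
contact_force: [0.9, -0.2, -0.0]
opening: 0.526
finger_force: 0.0
```

Run:
```python
from h import *
from plant import *
t=get_state();print(t["tool_pos"],t["eef_rot"])
S=snapshot("scene");T=snapshot("top");np.savez("j_scene.npz",**S);np.savez("j_top.npz",**T)
M=lambda s,p:(lambda c:(s["fx"]*c[0]/c[2]+s["cx"],s["fy"]*c[1]/c[2]+s["cy"]))(s["cam_to_world"][:3,:3].T@(np.array(p)-s["cam_to_world"][:3,3]))
print("pred shaker top",M(S,(.5285,-.279,.087)),M(T,(.5285,-.279,.087)),"base",M(S,(.5285,-.279,.015)))
for s,n in((S,"scene"),(T,"top")):
    u,v=map(int,M(s,(.5285,-.279,.06)));g=cv2.cvtColor(s["img"],cv2.COLOR_BGR2GRAY);print(n,u,v);
    st=2 if n=="scene" else 1;
    print(g[v-26:v+20:2,u-20:u+21:2] if n=="scene" else g[v-16:v+17:2,u-16:u+17:2])
```

```text
[ 0.45392115 -0.11430618  0.15894957] [ 9.99996719e-01  1.18338560e-03 -2.10719193e-03 -8.49818792e-04]
pred shaker top (np.float64(225.3273871720558), np.float64(132.37302181459108)) (np.float64(439.7511777247743), np.float64(199.87916310142705)) base (np.float64(230.74640936911737), np.float64(154.1559848573974))
scene 227 140
[[147 147 144 147 146 147 148 147 142 148 145 148 146 146 146 147 145 147
  150 149 147]
 [147 146 148 146 145 144 145 145 146 147 149 147 147 146 149 149 146 150
  147 144 144]
 [146 146 147 146 145 147 145 147 142 144 148 146 146 149 148 146 146 148
  148  91  92]
 [149 147 142 145 144 147 144 147 145 146 145 146 146 144 145 150 147 145
  102  43  37]
 [146 143 145 148 145 146 142 147 143 148 145 144 149 145 145 149 148  99
   50  92  86]
 [149 144 148 148 149 151 146 145 143 142 146 149 150 150 146 147 100  48
   91 121 126]
 [147 147 147 146 145 147 143 146 147 145 144 147 146 150 144 101  49  77
  120 123 128]
 [145 145 142 147 147 142 145 146 144 146 147 150 145 144 100  44  75 120
  122 128 128]
 [144 143 140 144 144 143 143 147 144 147 141 149 145 100
[... 1798 characters left out ...]
 37  37  41  35  68  64 139 198 202 206 182 137 157  68 138]
 [ 33  32  37  35  37  41  74  75 147 206 207 206 185 108 198  61 130]
 [ 25  15  30  29  38  37  69  76 140 194 203 195 172  72 196  73 120]
 [ 43  23  21  18  26  32  47  76 145 172 177 173 128  70 192  81 105]
 [ 38  30  20  18  24  27  26  52 128 140 142 124  96  97 182 123 102]
 [ 35  35  30  24  23  22  17  22  75 122 114 113  67 176 154 130 100]
 [ 34  32  33  34  32  31  25  25  21  58 113 103 145 171 152 134  90]
 [ 35  33  31  32  29  34  37  34  17  25  39 157 165 156 153 135  75]
 [ 34  31  36  38  34  36  34  35  33  29  30  64 155 154 149 143  66]
 [ 35  39  38  35  33  37  36  36  35  36  33  32  82 159 153 144  63]]
```

The shaker stands upright and centred in the bowl: its bright top is at scene (225,132), exactly where predicted. Before gripping the tall jar, I'll get its axis more precisely.

Run:
```python
from h import *
for n,(u,v,w,h) in {"top0":(356,220,24,24),"scene0":(290,134,26,40)}.items():
    s=dict(np.load(n+".npz"));i=s["img"][v:v+h,u:u+w].astype(int)
    # not-mat: mat has blue > red clearly ; print B-R
    print(n);print((i[...,0]-i[...,2])[::2])
```

```text
top0
[[ 46  26  31  29  31  29  34  32  36  32  32  30  37  31  31  35  35  41
   62  58  57  60  57  57]
 [ 52  27  31  31  30  32  35  30  22  19  24  10  10  10  13  16  20  41
   57  55  54  58  56  53]
 [ 51  32  25  30  26  27  22  13   2   3   2   2   7   5  -4   4   5   4
   25  43  54  54  56  53]
 [ 56  51  28  25  19 -11   1   3   0   2   2   2   9  -1   3   2  -1   2
    0   8  32  56  55  43]
 [ 62  52  25   0 -18   8   2   5   3   0   6   7   2   0   3   1   7   1
    7   6   9  35  43  35]
 [ 55  54   3 -17 -13   4   0   2   2   2   2   3   2   2   2  -4   1   0
   -1   4   2  18  30  31]
 [ 55  31 -17 -21 -20   3   1  -3   7  -4   3   3   3   1   5   1   6   1
    3   4   5  21  32  31]
 [ 52  30 -20 -28 -31 -16  -2   4   4   0   1  -2   4   1   2   1   2   2
    2   8  19  34  30  26]
 [ 52  46 -16 -22 -37 -39 -27   1   4   5   2   0   0   1   1   4   1  -8
  -18   1  39  34  31  33]
 [ 57  58  45  -3 -38 -42 -40 -32 -29 -32  -6 -12  -8  -7 -23 -18 -25   3
   26  30  34  30  35  30]
 [ 52  58  58  55  34   4 -28 -49 -41 -40 -45 -41 -47 -46  -9  19  30  28
   33  32  
[... 1605 characters left out ...]
19 -22 -19
  -18 -19 -19 -18   4  21  25  17]
 [ 21  23  23  24  22  -6 -23 -18 -18 -29 -20 -24 -20 -21 -16 -18 -15 -13
  -18 -17 -20 -19  11  28  33  36]
 [ 22  20  25  19  23  -7 -27 -21 -22 -23 -14 -19 -20 -22 -15 -22 -15 -21
  -15 -17 -17 -14   5  28  38  37]
 [ 36  35  37  39  38  14 -15 -23 -18 -27 -22 -14 -25 -25 -15 -20 -16 -16
  -21 -18 -13 -11  -1  32  36  38]
 [ 36  36  36  27  23   8 -18 -22 -23 -21 -24 -19 -24 -19 -15 -18 -18 -20
  -15 -17 -19 -22  14  35  36  36]
 [ 35  30  24  26  22  21   1 -19 -24 -20 -22 -22 -22 -19 -18 -23 -23 -17
  -19 -15 -18  12  31  34  31  34]
 [ 24  20  20  19  25  20  24  12  -1 -15 -23 -25 -18 -19 -23 -20 -16 -22
   -7  -2  27  34  35  36  38  36]]
```

Run:
```python
from h import *
S=dict(np.load("scene0.npz"));T=dict(np.load("top0.npz"))
print(onz(T,368.5,231,.084),onz(S,302.5,143.6,.084),tri(S,(302.5,143.6),T,(368.5,231)))
```

```text
[ 0.45379694 -0.11242653  0.084     ] [ 0.45878568 -0.10847156  0.084     ] (array([ 0.45418229, -0.11263263,  0.07811241]), np.float64(0.0008926651179841411))
```

Call:
{"api": "send_rows", "payload": {
  "targets": [
    [[0.005,-0.009,0],[0,0,0]],
    [[0.005,-0.009,0.03],[0,0,0]],
    [[0.005,-0.009,0.08],[0,0,0]],
    [[0.005,-0.009,0.14],[0,0,0]],
    [[0.005,-0.009,0.21],[0,0,0]],
    [[0.005,-0.009,0.28],[0,0,0]],
    [[0.005,-0.009,0.34],[0,0,0]],
    [[0.005,-0.009,0.39],[0,0,0]],
    [[0.005,-0.009,0.42],[0,0,0]],
    [[0.005,-0.009,0.438],[0,0,0]],
    [[0.005,-0.009,0.443],[0,0,0]],
    [[0.005,-0.009,0.443],[0,0,0]]
  ],
  "fingers": 0.8
}}

```text
clock: 43.12
tool_pos: [0.4582, -0.115, 0.0259]
eef_rot: [1.0, -0.0, -0.0, 0.0]
contact_force: [0.4, -0.1, -0.4]
opening: 0.801
finger_force: 0.0
```

Call:
{"api": "send_rows", "payload": {
  "targets": [
    [[0,0,0],[0,0,0]],
    [[0,0,0],[0,0,0]],
    [[0,0,0],[0,0,0]],
    [[0,0,0],[0,0,0]]
  ],
  "fingers": 0.54,
  "newtons": 3
}}

```text
clock: 43.62
tool_pos: [0.4581, -0.1144, 0.0258]
eef_rot: [1.0, 0.0, -0.001, -0.0]
contact_force: [0.1, 2.4, 1.7]
opening: 0.539
finger_force: 1.1
```

Run:
```python
from plant import *
import numpy as np
F=[]
for _ in range(3):
    snapshot("top");s=get_state();F.append([*s["contact_force"],*s["moment"],s["finger_force"],s["opening"]])
print(np.round(F,2))
S=snapshot("scene");np.savez("k_scene.npz",**S)
i=S["img"][134:176,284:330].astype(int);print((i[...,0]-i[...,2])[::3,::2]);print(i.sum(2)[::3,::2]//3)
```

```text
[[ 0.64  1.81  2.52  0.62 -0.03  0.01  1.19  0.54]
 [-0.21  2.23  2.99  0.67 -0.   -0.05  1.32  0.54]
 [-0.3   3.46  2.61  0.67 -0.01 -0.05  1.43  0.54]]
[[-22   4   0  -6   1   5   3   1  -2   7   1   2   3   5  -2   4  -1  -2
  -13 -25   2  -4  -1]
 [  3   1   4  -1  -5 -12 -14  -5  -3   0  -2   1   5   1   1   2   4   0
  -12 -28  -6   2  -3]
 [  7   2   3   1   0  13  -1  -3   0   4   7   3   2   8   4   3   3   2
   -4  -3  -6   5  -3]
 [ 24   1  -4   0   5   3   0   1   0   2  -3   1   2   2  -3   5  10   2
   -4  10   1   4   6]
 [ 33   5   3  -2   0  -3   3  -3   3  -1   2   6   6   3   5  -1  -1   2
    1   4   0   4   3]
 [ 39  10   2  -1  -5 -10   1   3  -6  -4  -2   1  -1   0   8 -21 -15   0
    4  -5   2  -5  -2]
 [ 38  20  -1   6   4 -17 -36   0  -1  -2  -7   2   3  -2  -5  -8   1   1
   -5   2   0  -2  -4]
 [ 38  31  -4  -4  -2 -20 -24 -22 -21 -19 -26  -9   2   3   3  -4  -2   7
    3   4   3  -6   3]
 [ 39  38  39  29  32  10 -18 -20 -27 -22 -16 -20  -3  10  -6   1  -1  35
   26  -2   0  -4  -2]
 [ 41  42  36  40  39  19 -22 -20 -23 -21 -22 -27 -12  -2   3   0  -2  38
[... 1071 characters left out ...]
 15  11  22  13  17]
 [ 62  52  13  16  15  29  31  36  26  34  25  29  17  22  11  17  14  33
   28  19  19  13  23]
 [ 66  70  60  56  54  51  37  35  30  29  34  28  25  19  19  10  22  56
   49  15  14  18  19]
 [ 64  65  66  65  65  53  34  33  30  36  27  24  18  21  17  20  14  61
   51  23  10  31  62]
 [ 68  57  40  40  64  65  37  28  33  32  25  24  23  13  27  21  57  66
   67  61  57  64  68]
 [ 52  36  38  37  67  58  31  23  25  30  31  27  22  19  33  66  67  66
   60  66  65  53  40]
 [ 40  40  54  64  46  43  33  26  25  29  26  22  21  29  63  65  62  67
   67  56  37  36  39]
 [ 38  61  49  40  37  39  44  40  38  33  31  29  39  59  66  67  66  68
   38  37  39  41  35]]
```

The +y finger touched first, so I'll reopen, shift 3 mm to +y and 2.5 mm to −x, and close again.

Call:
{"api": "send_rows", "payload": {
  "targets": [
    [[0,0,0],[0,0,0]],
    [[0,0,0],[0,0,0]],
    [[-0.004,-0.005,0],[0,0,0]],
    [[-0.008,-0.01,0],[0,0,0]],
    [[-0.008,-0.01,0],[0,0,0]],
    [[-0.008,-0.01,0],[0,0,0]]
  ],
  "fingers": 0.65
}}

```text
clock: 44.58
tool_pos: [0.4556, -0.112, 0.0256]
eef_rot: [1.0, -0.0, -0.001, 0.0]
contact_force: [0.5, -0.4, 0.9]
opening: 0.657
finger_force: 0.0
```

Call:
{"api": "send_rows", "payload": {
  "targets": [
    [[0,0,0],[0,0,0]],
    [[0,0,0],[0,0,0]],
    [[0,0,0],[0,0,0]],
    [[0,0,0],[0,0,0]]
  ],
  "fingers": 0.52
}}

```text
clock: 45.08
tool_pos: [0.4556, -0.1121, 0.0257]
eef_rot: [1.0, -0.0, -0.001, 0.0]
contact_force: [-0.2, -0.6, -0.8]
opening: 0.519
finger_force: 0.0
```

Call:
{"api": "send_rows", "payload": {
  "targets": [
    [[0,0,0],[0,0,0]],
    [[0,0,0],[0,0,0]],
    [[0,0,0],[0,0,0]],
    [[0,0,0],[0,0,0]]
  ],
  "fingers": 0.3,
  "newtons": 15
}}

```text
clock: 45.58
tool_pos: [0.4556, -0.1119, 0.0257]
eef_rot: [1.0, -0.0, -0.001, 0.0]
contact_force: [0.1, 0.9, 0.5]
opening: 0.469
finger_force: 15.0
```

Call:
{"api": "send_rows", "payload": {
  "targets": [
    [[0,0,-0.02],[0,0,0]],
    [[0,0,-0.06],[0,0,0]],
    [[0,0,-0.12],[0,0,0]],
    [[0,0,-0.2],[0,0,0]],
    [[0,0,-0.28],[0,0,0]],
    [[0,0,-0.35],[0,0,0]],
    [[0,0,-0.39],[0,0,0]],
    [[0,0,-0.4],[0,0,0]],
    [[0,0,-0.4],[0,0,0]]
  ]
}}

```text
clock: 46.7
tool_pos: [0.4555, -0.1119, 0.1455]
eef_rot: [1.0, -0.0, -0.001, 0.0]
contact_force: [-0.1, 0.8, -1.8]
opening: 0.472
finger_force: 15.0
```

Call:
{"api": "send_rows", "payload": {
  "targets": [
    [[-0.01,0.04,0],[0,0,0]],
    [[-0.02,0.12,0],[0,0,0]],
    [[-0.03,0.22,0],[0,0,0]],
    [[-0.042,0.32,0],[0,0,0]],
    [[-0.042,0.42,0],[0,0,0]],
    [[-0.042,0.5,0],[0,0,0]],
    [[-0.042,0.56,0],[0,0,0]],
    [[-0.042,0.58,0],[0,0,0]],
    [[-0.042,0.584,0],[0,0,0]],
    [[-0.042,0.584,0],[0,0,0]]
  ]
}}

```text
clock: 47.95
tool_pos: [0.4433, -0.2861, 0.1457]
eef_rot: [1.0, 0.001, -0.001, -0.0]
contact_force: [-0.2, 0.8, -2.4]
opening: 0.471
finger_force: 15.0
```

Call:
{"api": "send_rows", "payload": {
  "targets": [
    [[0,0,0.03],[0,0,0]],
    [[0,0,0.09],[0,0,0]],
    [[0,0,0.16],[0,0,0]],
    [[0,0,0.23],[0,0,0]],
    [[0,0,0.28],[0,0,0]],
    [[0,0,0.32],[0,0,0]],
    [[0,0,0.333],[0,0,0]],
    [[0,0,0.333],[0,0,0]]
  ]
}}

```text
clock: 48.95
tool_pos: [0.4431, -0.2873, 0.0459]
eef_rot: [1.0, -0.0, -0.001, 0.0]
contact_force: [-0.9, -0.9, -1.1]
opening: 0.469
finger_force: 15.0
```

Call:
{"api": "send_rows", "payload": {
  "targets": [
    [[0,0,0.015],[0,0,0]],
    [[0,0,0.028],[0,0,0]],
    [[0,0,0.036],[0,0,0]],
    [[0,0,0.041],[0,0,0]],
    [[0,0,0.044],[0,0,0]],
    [[0,0,0.046],[0,0,0]],
    [[0,0,0.046],[0,0,0]]
  ]
}}

```text
clock: 49.82
tool_pos: [0.443, -0.2872, 0.0321]
eef_rot: [1.0, -0.0, -0.001, 0.0]
contact_force: [0.3, 0.3, -2.0]
opening: 0.48
finger_force: 15.0
```

Call:
{"api": "send_rows", "payload": {
  "targets": [
    [[0,0,0.001],[0,0,0]],
    [[0,0,0.002],[0,0,0]],
    [[0,0,0.003],[0,0,0]],
    [[0,0,0.004],[0,0,0]],
    [[0,0,0.004],[0,0,0]]
  ]
}}

```text
clock: 50.45
tool_pos: [0.4429, -0.2872, 0.0308]
eef_rot: [1.0, -0.0, -0.001, 0.0]
contact_force: [-0.7, 0.0, -1.5]
opening: 0.47
finger_force: 15.0
```

Call:
{"api": "send_rows", "payload": {
  "targets": [
    [[0,0,0.001],[0,0,0]],
    [[0,0,0.002],[0,0,0]],
    [[0,0,0.003],[0,0,0]],
    [[0,0,0.003],[0,0,0]]
  ]
}}

```text
clock: 50.95
tool_pos: [0.443, -0.2872, 0.0306]
eef_rot: [1.0, -0.0, -0.001, 0.0]
contact_force: [-0.1, 1.5, 6.2]
opening: 0.471
finger_force: 15.0
```

Call:
{"api": "send_rows", "payload": {
  "targets": [
    [[0,0,0],[0,0,0]],
    [[0,0,0],[0,0,0]],
    [[0,0,0],[0,0,0]],
    [[0,0,0],[0,0,0]]
  ],
  "fingers": 0.7
}}

```text
clock: 51.45
tool_pos: [0.443, -0.2872, 0.0299]
eef_rot: [1.0, -0.0, -0.001, 0.0]
contact_force: [0.2, 0.7, -0.3]
opening: 0.698
finger_force: 0.0
```

Call:
{"api": "send_rows", "payload": {
  "targets": [
    [[0,0,-0.04],[0,0,0]],
    [[0,0,-0.11],[0,0,0]],
    [[0,0,-0.2],[0,0,0]],
    [[0,0,-0.3],[0,0,0]],
    [[0,0,-0.4],[0,0,0]],
    [[0,0.05,-0.5],[0,0,0]],
    [[-0.05,0.15,-0.58],[0,0,0]],
    [[-0.1,0.28,-0.6],[0,0,0]],
    [[-0.15,0.42,-0.6],[0,0,0]],
    [[-0.2,0.55,-0.6],[0,0,0]],
    [[-0.25,0.65,-0.6],[0,0,0]],
    [[-0.25,0.65,-0.6],[0,0,0]]
  ]
}}

```text
clock: 52.95
tool_pos: [0.3654, -0.485, 0.2107]
eef_rot: [1.0, -0.003, -0.001, 0.001]
contact_force: [-0.3, 0.6, 0.0]
opening: 0.701
finger_force: 0.0
```

Run:
```python
from plant import *
from h import *
o=[]
for c,(x,y,w,h) in(("scene",(170,100,330,230)),("top",(170,110,310,170))):
    s=snapshot(c);i=s["img"][y:y+h,x:x+w];i=np.clip((i/255.)**.6*255,0,255).astype(np.uint8);W=520;o.append(cv2.resize(i,(W,int(h*W/w)),interpolation=cv2.INTER_CUBIC))
im=np.vstack(o);im=im[:600];print(im.shape);cv2.imwrite("pics/z.png",cv2.resize(im,(800*im.shape[1]//800,min(600,im.shape[0]))))
```

```text
(600, 520, 3)
```

View pics/z.png

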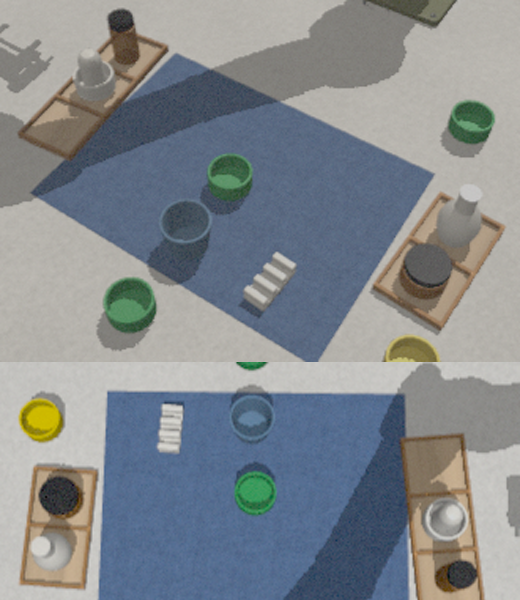

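All five pieces stand upright in their pockets. The shaker is in the bowl at (93,75), the tall jar at (123,38), and the vase and flat jar at (458,220) and (427,270). The water pot and brush rest are where they were. I'll hand the job in.

```bash
python3 -c "
from plant import *
print(finish_job())"
```

```text
the job is handed in; nothing more can be done
None
```

Both kits are made up and the job is handed in at about 53 s. The final pictures showed all five pieces upright in their pockets, and the water pot and brush rest in place; the shaker tilted a few degrees when gripped, but it stood straight in the bowl once released.

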